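# Seat the sample stage of a contact-angle instrument on its kinematic seats

### The job

Put the loose sample stage back on the contact-angle instrument: lift it off the grey pad, feel its three ball feet into the cone, the groove and the flat until all three are fully home and the plate sits level, let go, then swing the hold-down arm over the plate's nose as far as its stop. The seats are ground and mark easily, so never press the stage on them with more than about 20 newtons, and do not drop it in; leave the glassware and other things on the bench where they are.

Things in the scene. Friction and masses are not known exactly. Their poses are not given: they have to be found in the camera images.
- stage: Loose sample stage, 0.27-0.43 kg: aluminium plate on three 12 mm steel balls. Origin under its middle at the balls' lowest points, z up, x to the nose. Plate z 12-20 mm: x -50..30 by y -50..50, then a nose y -30..30 out to x = 50. Ball centres (mm): (-36,-34,6) goes in the cone, (-36,34,6) in the groove, (36,0,6) on the flat. It starts on a grey pad, 150 x 140 x 5 mm.
- block_top (a point): Centre of the top face of the stage's sample block, 48 mm above the stage's origin, same axes. The block, 40 mm along x and 28 mm along y, rises 28 mm from the plate's top; grip it across the 28 mm.
- instrument: Contact-angle instrument, fixed. Origin on the bench under the middle of its base (120 mm along x, 440 along y). Camera at y beyond 112 mm, top at z 150; lamp at y beyond -134 mm, top at z 164; between them a two-axis slide with the seats and hold-down arm. The slide was left off-middle: up to 6.5 mm in x and up to 6.5 mm in y, unmeasured, never turned; it does not give when pushed.
- home (a point): Where the stage's origin belongs (81.5 mm above the bench, axes as the stage's) if the slide stood in its middle. True home is shifted by the unknown slide offset in x and y only; height and heading are right. 1 mm off the true middle, the balls ride about 1 mm high on the 45 degree slopes.
- cone_mid (a point): Centre of the cone's mouth with the slide in its middle (true place shifted by the slide offset, as for all the seats). Steel 90 degree cone, mouth 22 mm across, rim 90 mm above the bench, 8.5 mm above the lowest point of a seated ball. The seats are dry (friction 0.5 to 0.7): a stage let go or pushed down off-middle sticks, high and tilted; move it sideways while held.
- groove_mid (a point): Centre of the V groove's mouth with the slide in its middle. Steel 90 degree groove along the instrument's y, 34 mm long, mouth 22 mm wide, rim 90 mm above the bench.
- flat_mid (a point): Centre of the flat seat with the slide in its middle: a plain steel disc of 22 mm diameter, top 81.5 mm above the bench.
- pivot_mid (a point): Hold-down arm's upright pivot (13 mm post), at the arm's underside, 104 mm above the bench, with the slide in its middle; its true place is shifted with the seats, 70 mm along x from the stage's origin once the stage is home. Axes as the instrument's.
- holddown (a joint): Hold-down arm, rad: 0 open, 1.7 at its stop over the nose; starts at 0-0.2, stays put, turns by about 0.04 N m. It points from the pivot along (-cos(1.7-j), sin(1.7-j)) in instrument x, y. Arm 40 mm long, 11 wide, 104-109 mm above the bench, 2.5 mm over the plate of a seated stage. Upright knob, fixed to the arm 30 mm from the pivot: 12 mm diameter, 109-128 mm above the bench.
- beaker: Bystander: a glass beaker, 68 mm diameter, 90 mm high; origin at the centre of its underside.
- amber_bottle: Bystander: a brown glass reagent bottle, 60 mm diameter, 120 mm high; origin at the centre of its underside.
- petri_dish: Bystander: a clear petri dish, 94 mm diameter, 18 mm high; origin at the centre of its underside.
- driver: Bystander: a screwdriver, 160 mm long, lying along its x.
- slide_box: Bystander: a grey box of microscope slides, 85 x 100 x 32 mm; origin at the centre of its underside.
- wash_bottle: Bystander: a white plastic bottle, 60 mm diameter, 190 mm high; origin at the centre of its underside.
- gauge_weight: Bystander: a brass balance weight, 32 mm diameter, 30 mm high; origin at the centre of its underside.

How it is judged:
By the outcome, as a careful person would: the job done as asked, in the order asked, and still so for the second after the job is handed in, with the robot touching nothing.
It also fails if it takes over 69 s, if anything falls off the work surface, if the arm or the gripper's body presses on something with over 40 N, if the wrist force passes 120 N, or if a joint passes its speed limit or range.

### The arm

A 6-joint arm with a two-finger parallel gripper is mounted at the origin on the work surface. World frame = base frame: x ahead of the robot, y to its left, z up, the work surface at z = 0. Lengths are in m, angles in degrees, forces in N, time in s.
With the tool pointing down it reaches from about 0.35 to 0.775 m from the base axis. Payload 5.5 kg.
Tool frame: the origin (TCP) lies midway between the tips of the shut fingers; the grasp point (between the pads) lies 19 mm behind it; z points along the fingers, y is the line along which they close (so a half turn about z gives the same grasp; the last joint's range is limited). The gripper opens to 85 mm and grips with 20 to 120 N. Pads are 22 mm wide; open, the fingers measure 114 mm over their backs; the gripper's body (76 mm by 85 mm) begins 54 mm behind the grasp point. The pads swing forward as they close: fully open they stand 13 mm farther back than shut.
Start: joints at [-7.998, 17.945, 2.641, 74.691, 0, 82.002], TCP at [0.575, -0, 0.231] pointing down, gripper open.
Joint ranges: [-158.12, 158.12], [-49.38, 96.58], [-58.88, 72.47], [-126.05, 133.96], [-84.25, 85.87], [-180, 180]. Speed limits (degrees/s): [147.25, 147.25, 180, 180, 180, 180].

### API

Orientations are given as a 3x3 rotation matrix whose columns are the frame's x, y, z axes.
In Python, from workcell import ctrl gives the robot as it stands. Calls block until the motion is done:
- ctrl.move_to(position, orientation): joint-space move of the TCP to a pose.
- ctrl.servo_line(position, orientation=None, vel=0.15, max_force=None): straight line of the TCP; orientation=None keeps the orientation; vel is the mean speed in m/s. With max_force (N) it stops when the force on the tool has changed by that much, and returns True; else False.
- ctrl.move_j(angles): joint-space move.
- ctrl.let_go() and ctrl.gripper_close(grasp_force=None): open the fingers fully, or close them until they stop; grasp_force is the grip in N (None keeps the last).
- ctrl.hold(seconds).
- ctrl.inverse_kinematics(position, orientation): joint angles nearest the present ones, or None.
- ctrl.observe(): the state.
- ctrl.get_image(name): name is "scene" or "side" or "wrist"; returns a dict with "frame" (480x640x3 uint8, red, green, blue), "K" (3x3 intrinsics, pixels), "position" and "orientation" of the camera in the world. Camera axes: x right, y up, looking along -z (the intrinsics and any distortion apply to the point x, -y, -z); pixel columns grow to the right and rows downward; lengths in m; the calibration is good to about 2 mm. A picture is of the moment at which its call begins. There is no depth.
A pose or a line that the arm cannot do raises ctrl.IKError and nothing moves.
- ctrl.close_job(): hands the job in; it is judged then, once.
Trained networks look in the newest picture that a camera, given by its name, has taken for a name from the list of things; names that differ only in an ending like _2 or _b are one class to them, and where a whole thing is asked for, a point or a joint stands for the part that bears it (a point fixed in the world has none). Each returns a list of dicts, best first, with "confidence" (0 to 1); they miss things now and then, are a little off and sometimes report something else, mostly with a low value. They report only what shows in the picture. A call takes as long as a camera call.
- ctrl.look_for(target, camera): "rect" ([left, top, right, bottom] in pixels, round what is visible of it).
- ctrl.tip_of(target, camera): "at" ([column, row] in pixels: a listed point, or the origin of a listed thing).
The state is a dict: "clock": time; "q": joint angles; "qd": joint speeds; "tau": joint torques, N m; "tool_pos": TCP position; "eef_rot": TCP orientation; "wrist_force": force on the tool from outside, world axes, zero at the start; "wrist_torque": the same for the moment, N m; "width": finger opening in m; "grip_force": force on a finger pad.
Only numpy, scipy, OpenCV 4.12 (cv2) and the standard library are available. Lean on these libraries where they do the work, as an engineer would, in place of code of your own. Each camera call takes 0.05 s, during which the arm holds its last target. There are 200 camera calls.

## Working session

There is one attempt and no reset: what is moved stays moved. The work goes in short steps, each a Python script; the robot and the scene stay as the last script left them, time stands still between calls to the robot, and variables do not carry over. Pictures are saved under pics/ and viewed, at most 10 in all, crops included, and the job is handed in when it is done.

```bash
mkdir -p pics; ls; cat > h.py <<'E'
import numpy as np, cv2
from workcell import ctrl
def snap(n,f=None):
    d=ctrl.get_image(n)
    if f: cv2.imwrite(f'pics/{f}.png',d['frame'][:,:,::-1])
    return d
def ray(d,px):
    u=cv2.undistortPoints(np.array([[px]],float),d['K'],np.array(d.get('dist',np.zeros(5)),float))[0,0]
    v=np.array(d['orientation'])@np.array([u[0],-u[1],-1.])
    return np.array(d['position']),v
def atz(d,px,z):
    p,v=ray(d,px); return p+v*(z-p[2])/v[2]
def proj(d,P):
    c=np.array(d['orientation']).T@(np.array(P)-d['position']); c=np.array([c[0],-c[1],-c[2]])
    q=d['K']@c; return q[:2]/q[2]
E
python3 - <<'E'
from h import *
o=ctrl.observe(); print({k:np.round(v,3) for k,v in o.items()})
Z={'stage':.005,'block_top':.053,'home':.0815,'cone_mid':.09,'groove_mid':.09,'flat_mid':.0815,'pivot_mid':.104,'instrument':0}
for n in ['scene','side','wrist']:
    d=snap(n,n+'0'); print(n,[k for k in d],np.round(d['K'],1).tolist(),np.round(d['position'],3))
    for t in Z:
        for r in ctrl.tip_of(t,n)[:2]: print(t,np.round(r['at'],1),round(r['confidence'],2),np.round(atz(d,r['at'],Z[t]),4))
E
```

```text
pics
{'clock': np.float64(0.0), 'q': array([-7.9980e+00,  1.7991e+01,  2.5750e+00,  7.4692e+01,  2.0000e-03,
        8.2003e+01]), 'qd': array([ 0.003, -0.077,  0.086,  0.138,  0.126, -0.018]), 'tau': array([-3.0000e-03, -4.8063e+01,  2.9853e+01,  2.0000e-02, -0.0000e+00,
       -0.0000e+00]), 'tool_pos': array([0.574, 0.   , 0.23 ]), 'eef_rot': array([[ 0.   ,  1.   , -0.002],
       [ 1.   , -0.   ,  0.   ],
       [ 0.   , -0.002, -1.   ]]), 'wrist_force': array([ 0.326, -0.241,  0.468]), 'wrist_torque': array([ 0.02 , -0.027,  0.014]), 'grip_force': np.float64(0.0), 'width': np.float64(0.085)}
scene ['frame', 'K', 'position', 'orientation'] [[524.7, 0.0, 312.2], [0.0, 524.7, 235.1], [0.0, 0.0, 1.0]] [ 1.598 -0.097  0.931]
stage [385.  247.6] 0.96 [0.5053 0.2473 0.005 ]
block_top [391.1 229.9] 0.91 [0.4886 0.2636 0.053 ]
home [258.5 246.7] 0.57 [ 0.5586 -0.1013  0.0815]
home [389.5 308.1] 0.36 [0.805  0.1807 0.0815]
cone_mid [242.4 239.4] 0.74 [ 0.5352 -0.1411  0.09  ]
groove_mid [267.4 237.9] 0.93 [ 0.5356 -0.0772  0.09  ]
flat_mid [254.9 256.2] 0.78 [ 0.5949 -0.1116  0.0815]
piv
[... 666 characters left out ...]
 350.9] 0.62 [0.5745 0.5184 0.09  ]
flat_mid [321.1 205.3] 0.97 [ 0.6039 -0.1161  0.0815]
pivot_mid [307.8 198.6] 0.73 [ 0.6325 -0.0956  0.104 ]
instrument [332.6 235.2] 0.6 [ 0.5683 -0.1145  0.    ]
wrist ['frame', 'K', 'position', 'orientation'] [[427.1, 0.0, 327.4], [0.0, 427.1, 235.0], [0.0, 0.0, 1.0]] [0.575 0.074 0.375]
stage [358.  350.3] 0.53 [ 0.6053 -0.1568  0.005 ]
home [312.9 348.2] 0.81 [ 0.5638 -0.1073  0.0815]
cone_mid [266.9 388.6] 0.93 [ 0.5278 -0.1379  0.09  ]
groove_mid [266.5 308.8] 0.63 [ 0.5303 -0.0692  0.09  ]
flat_mid [358.1 348.8] 0.86 [ 0.5991 -0.1078  0.0815]
pivot_mid [407.8 369.3] 0.85 [ 0.634 -0.111  0.104]
instrument [313.9 302.3] 0.68 [ 0.5622 -0.1074  0.    ]
```

View pics/scene0.png

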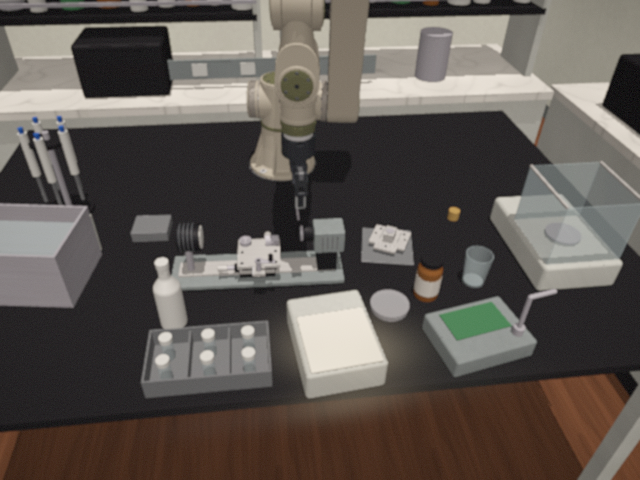

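View pics/wrist0.png

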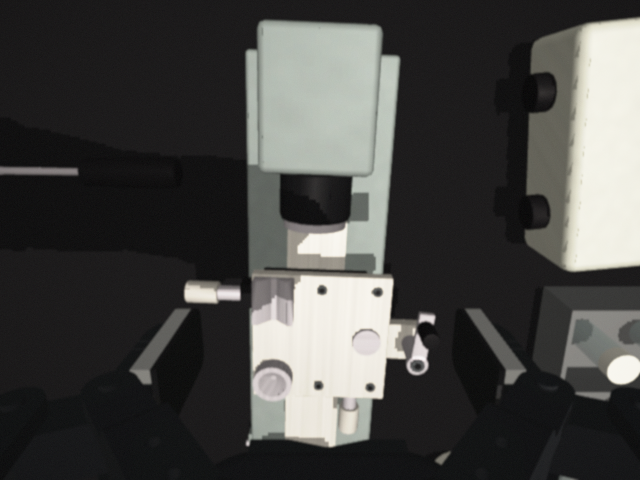

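View pics/side0.png

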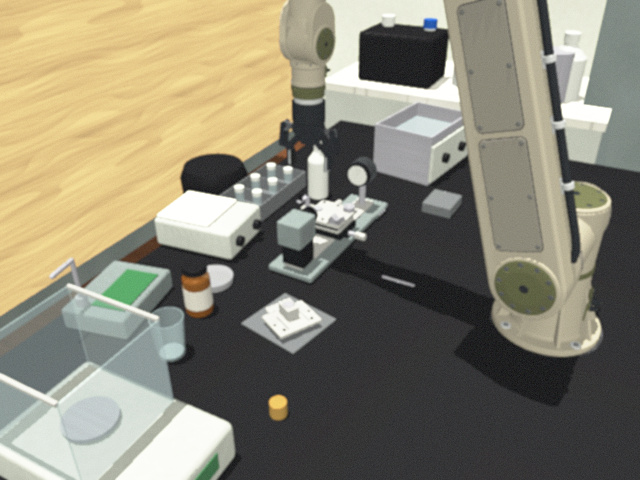

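The scene view shows the stage on its pad at (390,240) and the instrument at (258,260). The wrist view shows the cone at (272,381), the groove at (272,300), the flat at (367,342), the pivot at (417,366) and the knob at (428,333). The side view agrees. Next I'll look from above at the seats, then at the stage.

```bash
python3 - <<'E'
from h import *
R=np.array([[0,1,0],[1,0,0],[0,0,-1.]])
Z={'stage':.005,'block_top':.053,'home':.0815,'cone_mid':.09,'groove_mid':.09,'flat_mid':.0815,'pivot_mid':.104,'instrument':0}
def look(p,f,ts):
    ctrl.move_to(p,R); ctrl.hold(.3); d=snap('wrist',f); o=ctrl.observe(); print(f,o['clock'],o['tool_pos'].round(4),np.round(d['position'],4).tolist(),np.round(d['orientation'],4).tolist())
    for t in ts:
        for r in ctrl.tip_of(t,'wrist')[:2]: print(t,np.round(r['at'],1),round(r['confidence'],2),np.round(atz(d,r['at'],Z[t]),4))
look([.57,-.18,.24],'seats',['home','cone_mid','groove_mid','flat_mid','pivot_mid','instrument'])
look([.495,.185,.24],'stage',['stage','block_top'])
E
```

```text
seats 2.45 [ 0.5702 -0.1788  0.2401] [0.57, -0.105, 0.3836] [[1.0, -0.0022, -0.0011], [0.0024, 0.9573, 0.2892], [0.0005, -0.2892, 0.9573]]
home [317.3 105.6] 0.55 [ 0.5633 -0.1048  0.0815]
cone_mid [262.6 158.7] 0.67 [ 0.526  -0.1395  0.09  ]
groove_mid [319.5 109.6] 0.71 [ 0.5649 -0.1073  0.09  ]
groove_mid [262.   45.7] 0.67 [ 0.5286 -0.0686  0.09  ]
flat_mid [370.1 110. ] 0.76 [ 0.5991 -0.1076  0.0815]
flat_mid [430. 113.] 0.25 [ 0.6399 -0.1095  0.0815]
pivot_mid [429.  114.7] 0.83 [ 0.6341 -0.1102  0.104 ]
instrument [320.1 107.9] 0.68 [ 0.5639 -0.1066  0.    ]
instrument [317.6 108.3] 0.34 [ 0.5617 -0.107   0.    ]
stage 4.4917 [0.4953 0.1844 0.2399] [0.4954, 0.2579, 0.3834] [[1.0, 0.0011, 0.0001], [-0.0011, 0.9572, 0.2894], [0.0002, -0.2894, 0.9572]]
stage [315.6  99.3] 0.56 [0.4855 0.2632 0.005 ]
block_top [316.9 102.7] 0.75 [0.4877 0.2601 0.053 ]
block_top [559.4  37.9] 0.17 [0.66   0.3038 0.053 ]
```

```bash
python3 -c "
import cv2,numpy as np
a=cv2.imread('pics/seats.png')[20:220,220:500];b=cv2.imread('pics/stage.png')[:200,180:460]
cv2.imwrite('pics/c.png',np.hstack([cv2.resize(x,None,fx=1.42*1,fy=1.42,interpolation=cv2.INTER_CUBIC) for x in (a,b)]))
cv2.imwrite('pics/a.png',cv2.resize(a,None,fx=2.8,fy=2.8,interpolation=cv2.INTER_CUBIC));cv2.imwrite('pics/b.png',cv2.resize(b,None,fx=2.8,fy=2.8,interpolation=cv2.INTER_CUBIC))"
```

```text
(no output)
```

View pics/a.png

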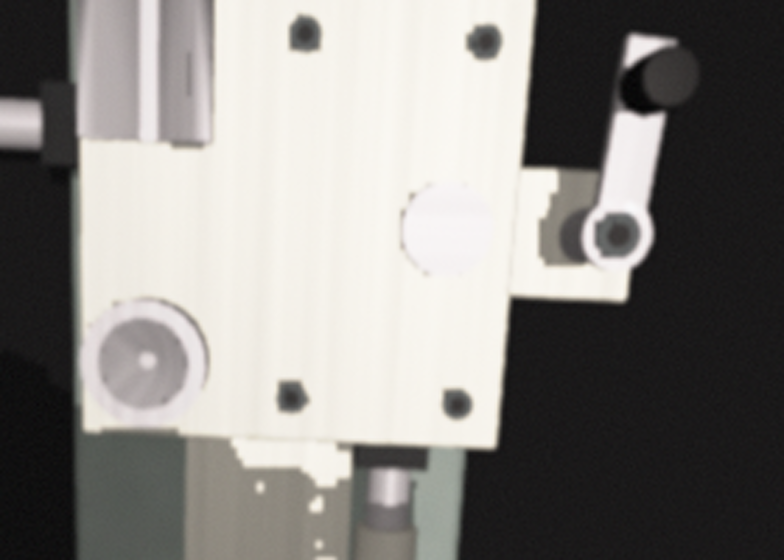

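View pics/b.png

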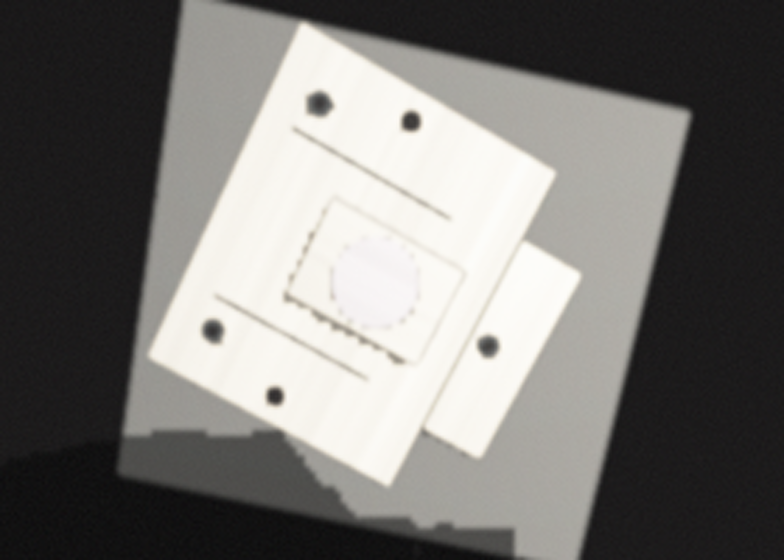

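The cone's mouth is at pixel (271,150), the flat at (379,102), and the pivot at (441,104) with the knob beyond it towards +y. The stage's nose points right and down in the image. Now I'll fit poses.

```bash
cat > fit.py <<'E'
from h import *
class D(dict): pass
K=np.array([[427.1,0,327.4],[0,427.1,235.],[0,0,1]])
A=dict(K=K,position=[.57,-.105,.3836],orientation=[[1.0,-.0022,-.0011],[.0024,.9573,.2892],[.0005,-.2892,.9573]])
B=dict(K=K,position=[.4954,.2579,.3834],orientation=[[1.0,.0011,.0001],[-.0011,.9572,.2894],[.0002,-.2894,.9572]])
a=lambda x,y,z:atz(A,(x/2.8+220,y/2.8+20),z)[:2]*1e3
b=lambda x,y,z:atz(B,(x/2.8+180,y/2.8),z)[:2]*1e3
def rigid(M,W):
    M=np.array(M,float);W=np.array(W);m=M.mean(0);w=W.mean(0);X=M-m;Y=W-w
    t=np.arctan2((X[:,0]*Y[:,1]-X[:,1]*Y[:,0]).sum(),(X*Y).sum())
    R=np.array([[np.cos(t),-np.sin(t)],[np.sin(t),np.cos(t)]]);p=w-R@m
    return p,np.degrees(t),(W-(M@R.T+p)).round(1).tolist()
E
python3 - <<'E'
from fit import *
print('plate',rigid([(-50,50),(30,50),(30,-50),(-50,-50),(50,30),(50,-30)],[b(*p,.025) for p in [(303,22),(556,173),(389,487),(149,356),(581,275),(480,458)]]))
print('block',rigid([(-20,14),(20,14),(20,-14),(-20,-14)],[b(*p,.053) for p in [(333,197),(466,270),(416,364),(287,292)]]))
print('seats',rigid([(-36,-34),(36,0)],[a(144,363,.09),a(446,230,.0815)]))
print('seats+piv',rigid([(-36,-34),(36,0),(70,0)],[a(144,363,.09),a(446,230,.0815),a(618,236,.111)]))
print('cone',a(144,363,.09),'apex',a(147,360,.079),'groove',a(149,10,.079),a(149,138,.079),a(147,141,.09),'flat',a(446,230,.0815),'piv',a(618,236,.109),'knob',a(670,76,.128))
for e in [((305,34),(484,42)),((291,397),(456,404)),((305,34),(291,397)),((484,42),(456,404)),((82,430),(495,448)),((536,0),(495,448))]:
    v=a(*e[1],.079)-a(*e[0],.079); print(v.round(1),np.degrees(np.arctan2(v[1],v[0])).round(2))
E
```

```text
plate (array([485.79128373, 261.37371777]), np.float64(-28.455430705410635), [[0.3, -0.4], [-0.5, -0.2], [-0.0, 0.0], [0.7, 0.2], [-0.5, -0.2], [0.0, 0.6]])
block (array([485.74384105, 261.66165163]), np.float64(-28.16992509392739), [[0.2, -0.9], [-0.5, -0.0], [-0.4, 0.6], [0.8, 0.3]])
seats (array([ 569.39816702, -100.93257384]), np.float64(-2.2603094532228347), [[0.2, 0.1], [-0.2, -0.1]])
seats+piv (array([ 569.3878202 , -100.96115552]), np.float64(-2.3178418719941662), [[0.2, 0.1], [-0.2, -0.0], [-0.1, -0.1]])
cone [ 532.28941345 -133.39955033] apex [ 531.65496117 -133.72070034] groove [534.88868988 -53.96502791] [533.93960107 -81.66835364] [534.76040766 -83.15644584] flat [ 605.16597384 -102.43914385] piv [ 639.78400214 -103.83950877] knob [642.81926821 -73.74307824]
[41.7 -1.6] -2.2
[41.8 -1.7] -2.28
[ -3.3 -83.9] -92.22
[ -3.2 -84. ] -92.16
[105.5  -4.4] -2.37
[  -4.3 -104.1] -92.38
```

```bash
cat >> h.py <<'E'
def Rt(deg):  # tool y at heading deg, pointing down
    f=np.radians(deg); y=np.array([np.cos(f),np.sin(f),0]); z=np.array([0,0,-1.])
    return np.column_stack([np.cross(y,z),y,z])
def st(m=''):
    o=ctrl.observe(); print(m,'t',round(float(o['clock']),2),'p',(o['tool_pos']*1e3).round(2),'F',o['wrist_force'].round(2),'T',o['wrist_torque'].round(3),'w',round(float(o['width'])*1e3,1),'g',round(float(o['grip_force']),1)); return o
S=np.array([.4858,.2615]); SY=-28.35; H=np.array([.5694,-.10095]); HY=-2.25
E
python3 - <<'E'
from h import *
for k in (90,-90):
    for p,y in ((S,SY),(H,HY)): print(k,np.round(ctrl.inverse_kinematics([*p,.15],Rt(y+k)),1))
k=90 if abs(ctrl.inverse_kinematics([*H,.15],Rt(HY+90))[5])<abs(ctrl.inverse_kinematics([*H,.15],Rt(HY-90))[5]) else -90
print(k)
R=Rt(SY+k)
ctrl.move_to([*S,.12],R)
ctrl.servo_line([*S,.029],R,vel=.06,max_force=8); st('down')
ctrl.gripper_close(40); ctrl.hold(.3); st('closed')
o=ctrl.observe(); p=o['tool_pos']
ctrl.servo_line([p[0],p[1],p[2]+.03],R,vel=.05); ctrl.hold(.5); st('lifted')
snap('wrist','held'); snap('side','held_s')
E
```

```text
90 [20.  17.5 -9.6 62.9  0.  48.3]
90 [-18.   20.3  -5.6  64.1   0.  -15.8]
-90 [  20.    17.5   -9.6   62.9    0.  -131.7]
-90 [-18.   20.3  -5.6  64.1   0.  164.2]
90
down t 7.15 p [486.11 261.63  29.39] F [0.16 0.41 0.12] T [-0.045 -0.022 -0.009] w 85.4 g 0.0
closed t 8.01 p [485.91 261.55  29.15] F [ 0.42 -1.18  2.85] T [-0.037  0.104  0.074] w 27.4 g 43.1
lifted t 9.26 p [485.86 261.52  59.04] F [-0.09 -0.59 -3.07] T [ 0.019 -0.04   0.024] w 27.4 g 42.5
```

```bash
python3 - <<'E'
from h import *
p=ctrl.observe()['tool_pos']
ctrl.servo_line([p[0],p[1],.25],vel=.2)
R=Rt(HY+90)
ctrl.move_to([*H,.25],R); st('over')
ctrl.servo_line([*H,.120],R,vel=.1); ctrl.hold(.4); o=st('hover'); print(o['eef_rot'].round(4).tolist())
r=ctrl.servo_line([*H,.1062],R,vel=.01,max_force=3); print(r); st('contact'); ctrl.hold(.2); st('contact')
snap('side','seat_s'); snap('scene','seat_c')
E
```

```text
over t 11.86 p [ 569.24 -100.07  249.64] F [ 0.17  0.36 -4.49] T [0.015 0.002 0.064] w 27.0 g 42.4
hover t 13.71 p [ 569.45 -100.98  120.13] F [ 0.72 -0.06 -3.03] T [-0.026  0.003 -0.005] w 27.1 g 42.4
[[-0.9992, 0.0392, 0.0002], [0.0392, 0.9992, -0.0001], [-0.0002, -0.0001, -1.0]]
False
contact t 15.24 p [ 569.47 -100.96  106.28] F [ 1.13  0.22 -3.17] T [0.001 0.025 0.02 ] w 27.5 g 42.4
contact t 15.44 p [ 569.45 -100.96  106.25] F [ 0.12  0.08 -3.72] T [-0.013 -0.008  0.025] w 27.0 g 42.4
```

```bash
python3 - <<'E'
from h import *
R=Rt(HY+90)
r=ctrl.servo_line([*H,.1040],R,vel=.004,max_force=3); print(r); st('c'); ctrl.hold(.3)
F=[];T=[];P=[]
for _ in range(8):
    o=ctrl.observe(); F.append(o['wrist_force']);T.append(o['wrist_torque']);P.append(o['tool_pos']); ctrl.hold(.03)
print(np.mean(F,0).round(2),np.mean(T,0).round(3),(np.mean(P,0)*1e3).round(2))
E
```

```text
True
c t 15.86 p [ 569.56 -100.95  105.68] F [0.67 0.09 5.77] T [-0.149  0.02   0.006] w 27.1 g 43.5
[0.34 0.29 6.22] [-0.096 -0.004 -0.009] [ 569.56 -100.94  105.65]
```

```bash
cat > probe.py <<'E'
from h import *
R=Rt(HY+90); ux=R[:,1]*0; 
import sys
c0=ctrl.observe()['tool_pos']; z=.1063
ex=np.array([np.cos(np.radians(HY)),np.sin(np.radians(HY)),0]); ey=np.array([-ex[1],ex[0],0])
c=np.array([H[0],H[1],z])
ctrl.servo_line(c,R,vel=.01); ctrl.hold(.2); st('up')
for e in (ex,ey):
    m=[]
    for s in (1,-1):
        hit=ctrl.servo_line(c+s*e*.002,R,vel=.005,max_force=2.5); o=ctrl.observe(); m.append((o['tool_pos']-c)@e); print(hit,round(m[-1]*1e3,2),o['wrist_force'].round(1))
        ctrl.servo_line(c,R,vel=.01); ctrl.hold(.15)
    print('mid',np.mean(m)*1e3); c=c+e*np.mean(m)
    ctrl.servo_line(c,R,vel=.01); ctrl.hold(.15)
st('ctr'); print(c.tolist())
r=ctrl.servo_line([c[0],c[1],.1040],R,vel=.004,max_force=4); ctrl.hold(.3); print(r); st('down'); st('down')
E
python3 probe.py
```

```text
up t 17.02 p [ 569.32 -100.87  106.03] F [ 1.34 -0.83 -1.48] T [ 0.027 -0.276  0.036] w 27.3 g 42.6
True 0.47 [0.2 0.1 3.9]
True -0.23 [1.4 0.1 2.4]
mid 0.11726824741280893
True 0.89 [ 1.1 -0.1  3.1]
True -0.09 [0.8 1.  3.4]
mid 0.4017370332232675
ctr t 20.98 p [ 569.37 -100.59  106.1 ] F [ 0.26 -0.98 -4.38] T [-0.146 -0.154  0.046] w 27.3 g 42.5
[0.5695329499597519, -0.10055317662125793, 0.1063]
True
down t 21.62 p [ 569.53 -100.58  105.65] F [0.8  0.11 6.08] T [ 0.013  0.111 -0.017] w 27.3 g 43.7
down t 21.62 p [ 569.53 -100.58  105.65] F [0.8  0.11 6.08] T [ 0.013  0.111 -0.017] w 27.3 g 43.7
```

```bash
python3 - <<'E'
from h import *
p=ctrl.observe()['tool_pos']
ctrl.let_go(); ctrl.hold(.2); st('open')
ctrl.servo_line([p[0],p[1],.25],vel=.15)
R=np.array([[0,1,0],[1,0,0],[0,0,-1.]])
ctrl.move_to([.57,-.18,.24],R); ctrl.hold(.3); d=snap('wrist','after'); st('look')
print(np.round(d['position'],4).tolist(),np.round(d['orientation'],4).tolist())
for r in ctrl.tip_of('block_top','wrist')[:1]+ctrl.tip_of('stage','wrist')[:1]: print(r)
c=d['frame'][20:220,220:500,::-1]
cv2.imwrite('pics/after_c.png',cv2.resize(c,None,fx=2.8,fy=2.8,interpolation=cv2.INTER_CUBIC))
E
```

```text
open t 22.43 p [ 568.66 -100.43  104.43] F [-0.66  0.34  0.77] T [-0.013  0.06   0.039] w 85.3 g 0.0
look t 25.16 p [ 570.02 -179.85  240.07] F [ 0.47 -0.21 -0.55] T [-0.032 -0.009  0.018] w 85.4 g 0.0
[0.5699, -0.1062, 0.3836] [[1.0, -0.0007, -0.0007], [0.0008, 0.9572, 0.2893], [0.0005, -0.2893, 0.9572]]
{'at': [330.0, 94.8], 'confidence': 0.91}
{'at': [325.3, 97.6], 'confidence': 0.55}
```

View pics/after_c.png

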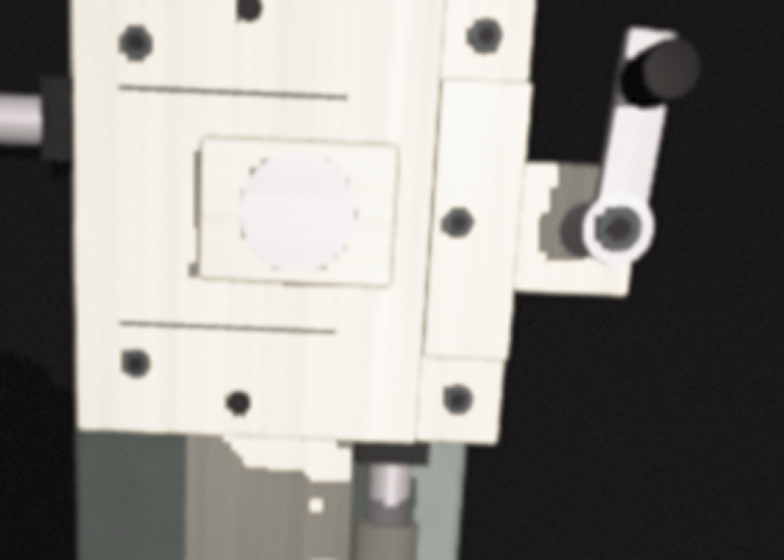

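The stage sits on the seats with its nose towards the pivot at crop position (619,229). I'll check the level by lightly touching the plate top over each ball.

```bash
python3 - <<'E'
from fit import *
A.update(position=[.5699,-.1062,.3836],orientation=[[1.0,-.0007,-.0007],[.0008,.9572,.2893],[.0005,-.2893,.9572]])
print('block',rigid([(-20,14),(20,14),(20,-14),(-20,-14)],[a(*p,.1295) for p in [(204,136),(398,147),(390,286),(199,276)]]))
print('nose',rigid([(50,30),(50,-30)],[a(*p,.1015) for p in [(532,83),(507,357)]]))
print('piv',a(619,229,.111),'knob',a(671,69,.128))
R=Rt(HY+90); Rz=R[:2,:2]; y=np.radians(HY); r2=np.array([[np.cos(y),-np.sin(y)],[np.sin(y),np.cos(y)]])
C=np.array([.5695,-.10055])
ctrl.gripper_close(20)
q=[*(C+r2@[-.036,-.036]),.16]; ctrl.move_to(q,R)
for m in [(-36,-36),(-36,36),(42,0)]:
    p=C+r2@(np.array(m)/1e3)
    ctrl.servo_line([*p,.125],R,vel=.12) if m!=(42,0) else (ctrl.servo_line([*(C+r2@[-.036,.036]),.165],R,vel=.12),ctrl.servo_line([*p,.165],R,vel=.12),ctrl.servo_line([*p,.125],R,vel=.12))
    ctrl.servo_line([*p,.107],R,vel=.06); ctrl.hold(.1)
    h=ctrl.servo_line([*p,.098],R,vel=.005,max_force=2); print(m,h); st()
    ctrl.servo_line([*p,.125],R,vel=.1)
ctrl.servo_line([*p,.19],R,vel=.15); st()
E
```

```text
block (array([ 569.42754473, -100.74821992]), np.float64(-2.8804478374718263), [[0.6, -0.6], [-0.7, -0.6], [-0.3, 0.6], [0.4, 0.6]])
nose (array([ 569.20678184, -100.56709472]), np.float64(-2.4035419931660162), [[-0.0, -0.6], [0.0, 0.6]])
piv [ 639.30031211 -103.73569006] knob [642.86648938 -73.82149765]
(-36, -36) True
 t 29.48 p [ 532.11 -135.18  101.29] F [0.26 1.15 4.35] T [-0.02  -0.061  0.002] w 0.2 g 2.1
(-36, 36) True
 t 32.32 p [534.88 -63.11 101.03] F [-0.3   0.28  4.81] T [-0.013 -0.    -0.003] w 0.1 g 2.1
(42, 0) True
 t 36.26 p [ 611.5  -102.21  101.03] F [-0.27 -0.2   4.47] T [ 0.045  0.027 -0.009] w 0.4 g 2.2
 t 37.24 p [ 611.1  -102.1   189.05] F [ 0.12  0.56 -0.06] T [-0.021  0.018 -0.022] w 0.2 g 0.0
```

```bash
python3 - <<'E'
from h import *
R=Rt(HY+90); y=np.radians(HY); r2=np.array([[np.cos(y),-np.sin(y)],[np.sin(y),np.cos(y)]])
C=np.array([.5695,-.10055])
ctrl.move_to([*(C+r2@[-.036,.036]),.14],R)
for m in [(-36,36),(-36,-36)]:
    p=C+r2@(np.array(m)/1e3)
    ctrl.servo_line([*p,.107],R,vel=.12); ctrl.hold(.1)
    h=ctrl.servo_line([*p,.098],R,vel=.006,max_force=2)
    Z=[];F=[]
    for _ in range(12):
        ctrl.hold(.02); o=ctrl.observe(); Z.append(o['tool_pos'][2]*1e3);F.append(o['wrist_force'][2])
    print(m,h,np.mean(Z).round(3),np.std(Z).round(3),np.mean(F).round(2))
    ctrl.servo_line([*p,.112],R,vel=.1)
ctrl.servo_line([*p,.19],R,vel=.2); st()
E
```

```text
(-36, 36) True 100.995 0.027 5.26
(-36, -36) True 101.263 0.025 5.32
 t 42.5 p [ 531.87 -135.04  189.23] F [ 1.13 -0.81  0.17] T [ 0.006 -0.032  0.004] w -0.1 g 0.0
```

The touches repeat to 0.03 mm, and the cone corner reads about 0.27 mm high. I'll press that corner lightly with the fingertip and work it sideways. Friction can drag the ball down the slope that way, but can't make it climb.

```bash
python3 - <<'E'
from h import *
R=Rt(HY+90); y=np.radians(HY); r2=np.array([[np.cos(y),-np.sin(y)],[np.sin(y),np.cos(y)]])
C=np.array([.5695,-.10055])
p=C+r2@[-.036,-.036]
ctrl.servo_line([*p,.107],R,vel=.2)
ctrl.servo_line([*p,.098],R,vel=.006,max_force=2)
def rd(t):
    Z=[];F=[]
    for _ in range(4): ctrl.hold(.02); o=ctrl.observe(); Z.append(o['tool_pos'][2]*1e3);F.append(o['wrist_force'])
    print(t,np.mean(Z).round(2),np.mean(F,0).round(1),round(float(o['clock']),2))
rd('c')
for m in [(1,0),(-1,0),(0,1),(0,-1),(0,0)]:
    ctrl.servo_line([*(p+r2@(np.array(m)*1.2e-3)),.1004],R,vel=.012); rd(m)
ctrl.servo_line([*p,.13],R,vel=.15); st()
E
```

```text
c 101.24 [-0.4 -0.   4.6] 44.09
(1, 0) 101.1 [-4.9 -0.1 10. ] 44.47
(-1, 0) 101.16 [1.1 0.6 6.2] 44.88
(0, 1) 101.14 [-2.9 -2.9  8.2] 45.24
(0, -1) 101.08 [-0.9  3.5  9.1] 45.66
(0, 0) 101.12 [-1.6 -0.   8.6] 45.98
 t 46.33 p [ 532.29 -135.23  129.87] F [-0.31 -0.18  0.06] T [-0.014  0.07  -0.016] w 0.0 g 0.0
```

```bash
python3 - <<'E'
from h import *
P=np.array([.5695,-.10055])+.07*np.array([np.cos(np.radians(HY)),np.sin(np.radians(HY))])
def pose(j,gap,z,r=.032):
    a=np.pi-(1.7-j)+np.radians(HY); u=np.array([np.cos(a),np.sin(a)]); t=np.array([-u[1],u[0]])
    return [*(P+r*u-t*(.017+gap)),z],Rt(np.degrees(a))
p=ctrl.observe()['tool_pos']
ctrl.servo_line([p[0],p[1],.17],vel=.2)
ctrl.move_to(*pose(.07,.009,.17)); ctrl.servo_line(*pose(.07,.009,.115),vel=.12); st('start')
for j in np.linspace(.1,1.6,9): ctrl.servo_line(*pose(j,0,.115),vel=.08)
st('1.6')
h=ctrl.servo_line(*pose(1.85,0,.115),vel=.03,max_force=5); print(h); st('stop'); ctrl.hold(.2); st()
q,_=pose(1.7,.012,.115); ctrl.servo_line(q,vel=.1); q[2]=.2; ctrl.servo_line(q,vel=.2); st('clear')
R=np.array([[0,1,0],[1,0,0],[0,0,-1.]])
ctrl.move_to([.57,-.18,.24],R); ctrl.hold(.2); d=snap('wrist','fin'); o=st('look')
print(np.round(d['position'],4).tolist(),np.round(d['orientation'],4).tolist())
c=d['frame'][20:220,220:500,::-1]
cv2.imwrite('pics/fin_c.png',cv2.resize(c,None,fx=2.8,fy=2.8,interpolation=cv2.INTER_CUBIC))
E
```

```text
start t 47.93 p [668.21 -74.56 115.66] F [ 0.22 -0.32  0.17] T [-0.007  0.044 -0.012] w 0.1 g 0.0
1.6 t 50.88 p [610.04 -82.04 114.87] F [ 0.24  0.1  -0.28] T [0.089 0.039 0.043] w 0.0 g 0.3
True
stop t 51.16 p [606.85 -85.49 114.6 ] F [2.   2.09 1.97] T [ 0.558 -0.215 -0.016] w -0.0 g 1.5
 t 51.36 p [606.55 -85.53 114.14] F [1.27 2.71 2.33] T [ 0.563 -0.238 -0.014] w 0.1 g 1.4
clear t 52.22 p [608.38 -73.2  199.29] F [ 0.43  0.14 -0.32] T [0.05  0.017 0.032] w 0.0 g 0.0
look t 55.0 p [ 570.04 -179.92  240.03] F [-0.16  0.1  -0.02] T [-0.047  0.021 -0.   ] w 0.2 g 0.0
[0.5699, -0.1063, 0.3835] [[1.0, -0.0004, -0.0005], [0.0005, 0.9572, 0.2893], [0.0004, -0.2893, 0.9572]]
```

View pics/fin_c.png

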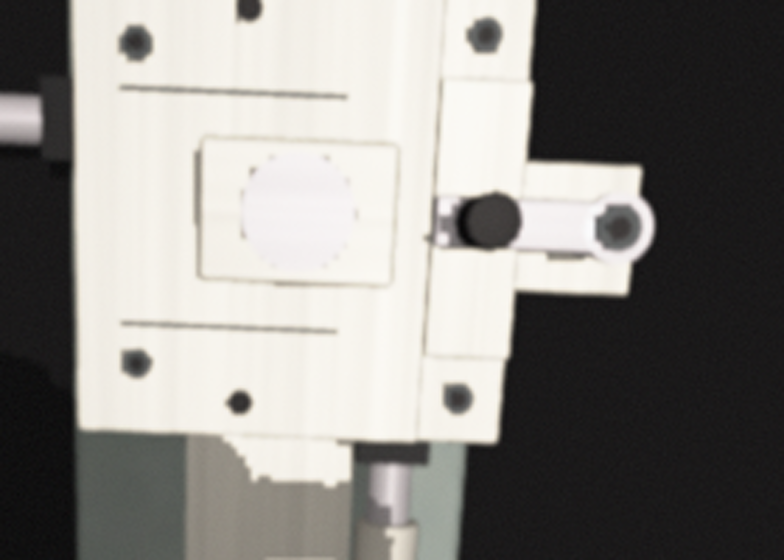

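```bash
python3 - <<'E'
from fit import *
A.update(position=[.5699,-.1063,.3835],orientation=[[1.0,-.0004,-.0005],[.0005,.9572,.2893],[.0004,-.2893,.9572]])
k=a(491,221,.128);p=a(619,229,.111);v=k-p
print(k,p,np.hypot(*v),'j',1.7-np.radians(180-(np.degrees(np.arctan2(v[1],v[0]))%360-HY)))
E
```

```text
[ 608.73382632 -102.46798803] [ 639.24539922 -103.85743099] 30.543192897592842 j 1.6937631189985496
```

```bash
python3 -c "
from h import *
print(ctrl.close_job())"
```

```text
the job is handed in; nothing more can be done
None
```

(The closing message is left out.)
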